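Load the capacitor carrier and hold it up level

TASK

Load the red and the blue capacitor can that stand on the bench into the two empty wells of the white carrier, fully home, so that each row along the handle holds one colour (red with red, blue with blue); leave the green can and everything else alone. Then take the carrier by the middle of its black handle, lift it straight up about 10 cm off the bench with all four cans in it, without tipping it, and keep it steady and level there: finish while still holding it in the air.

Things in the scene. Friction and masses are not known exactly. Their poses are not given: they have to be found in the camera images.
- handle_mid (a point): Middle of the carrier's straight black handle bar, 108 mm above the carrier's underside; axes are the carrier's, z up. The bar runs along y midway between the two rows of wells: 14 mm wide (x), 12 mm high, 164 mm long, on two aluminium end posts (14 x 8 mm) at y = +-78 mm.
- well_a1 (a point): Well a1 of the carrier (row a, on the carrier's -x side of the handle, +y end): the point is where the centre of a can lies when it stands fully home and centred in this well, i.e. 46 mm above the carrier's underside, 28 mm above its deck; axes as handle_mid.
- well_a2 (a point): Well a2 of the carrier (row a, on the carrier's -x side of the handle, -y end): the point is where the centre of a can lies when it stands fully home and centred in this well, i.e. 46 mm above the carrier's underside, 28 mm above its deck; axes as handle_mid.
- well_b1 (a point): Well b1 of the carrier (row b, on the +x side, +y end): the point is where the centre of a can lies when it stands fully home and centred in this well, i.e. 46 mm above the carrier's underside, 28 mm above its deck; axes as handle_mid.
- well_b2 (a point): Well b2 of the carrier (row b, on the +x side, -y end): the point is where the centre of a can lies when it stands fully home and centred in this well, i.e. 46 mm above the carrier's underside, 28 mm above its deck; axes as handle_mid.
- red_1_mid (a point): Red capacitor can: upright plain cylinder, 36 mm diameter, 80 mm tall, about 90 g, with a bare aluminium band near its top and two small brass tabs (3 mm) on the top; the point is its centre, 40 mm above its underside. It already stands in a well of the carrier and marks the red row.
- blue_1_mid (a point): Blue capacitor can: upright plain cylinder, 36 mm diameter, 80 mm tall, about 90 g, with a bare aluminium band near its top and two small brass tabs (3 mm) on the top; the point is its centre, 40 mm above its underside. It already stands in a well of the carrier, diagonally opposite the red one, and marks the blue row.
- red_2_mid (a point): Red capacitor can: upright plain cylinder, 36 mm diameter, 80 mm tall, about 90 g, with a bare aluminium band near its top and two small brass tabs (3 mm) on the top; the point is its centre, 40 mm above its underside. It stands on the bench, to be loaded.
- blue_2_mid (a point): Blue capacitor can: upright plain cylinder, 36 mm diameter, 80 mm tall, about 90 g, with a bare aluminium band near its top and two small brass tabs (3 mm) on the top; the point is its centre, 40 mm above its underside. It stands on the bench, to be loaded.
- green_mid (a point): Green capacitor can: upright plain cylinder, 36 mm diameter, 80 mm tall, about 90 g, with a bare aluminium band near its top and two small brass tabs (3 mm) on the top; the point is its centre, 40 mm above its underside. It stands on the bench and is to be left alone.
- carrier: White plastic slab standing loose on the bench, 150 mm (x) by 170 mm (y) by 18 mm thick, about 320 g empty, with a 2 x 2 grid of round wells (44 mm diameter, 12 mm deep, slightly chamfered) 84 mm apart both ways, and a handle. Origin at the centre of its underside, axes as handle_mid.
- meter: Hand-held yellow and black meter lying on the bench, 160 (its x) x 80 x 38 mm; origin at the centre of its underside. Leave alone.
- screwdriver: Screwdriver lying on the bench along its own x, beyond the carrier. Leave alone.
- tape: Orange roll of tape lying flat, 64 mm diameter, 19 mm high. Leave alone.

How it is judged:
By the outcome, as a careful person would: the job done as asked, in the order asked, and still so for the second after the job is handed in, while the arm keeps its last pose, push and grip.
It also fails if it takes over 67 s, if anything falls off the work surface, if the arm or the gripper's body presses on something with over 40 N, if the wrist force passes 120 N, or if a joint passes its speed limit or range.

ROBOT

A 7-joint arm with a two-finger parallel gripper is mounted at the origin on the work surface. World frame = base frame: x ahead of the robot, y to its left, z up, the work surface at z = 0. Lengths are in m, angles in rad, forces in N, time in s.
With the tool pointing down it reaches from about 0.4 to 0.85 m from the base axis. Payload 10.4 kg.
Tool frame: the origin (TCP) lies on the front face of the gripper's body, between the roots of the fingers; the fingertips stand 73 mm ahead of it and the grasp point (between the pads) lies 54 mm ahead of it; x points along the fingers, y is the direction in which the jaws open and shut, and the axes are right-handed (so a half turn about x gives the same grasp; the last joint's range is limited). The gripper opens to 85 mm and grips with 20 to 120 N. Pads are 22 mm wide; open, the fingers measure 114 mm over their backs; the gripper's body (76 mm by 85 mm) begins 54 mm behind the grasp point. The pads swing forward as they close: fully open they stand 13 mm farther back than shut.
Start: joints at [1.133, 0.332, -0.065, 1.46, 0.022, 1.35, -0.088], TCP at [0.252, -0.572, 0.304] pointing down, gripper open.
Joint ranges: [-2.6, 2.6], [-0.5, 2.12], [-1.47, 1.34], [0.16, 2.42], [-1.27, 4.41], [0.06, 2.06], [-2.6, 2.6]. Speed limits (rad/s): [2.22, 2.22, 2.79, 2.79, 3.14, 3.14, 3.14].

INTERFACE

Orientations are given as a unit quaternion [x, y, z, w].
In Python, from workcell import manip gives the robot as it stands. The module is installed in compiled form; this text tells all that it offers.
- The arm moves only by the tool arm_command, never from a script. Its argument "moves" is a list that holds one entry, the list of rows, each a list of 5 numbers: the closure, from 0 (fully open) to 1 (shut), then the shift along the tool's x, y, z in units of 25 mm (1.0 is 25 mm), then the turn about the tool's x in degrees. A call has 1 to 12 rows; each row shifts and turns the commanded pose from where the row before left it, along the tool's axes as they then stand; what a row does not reach is not made up. A row lasts 1/12 s, in which the tool goes at most 41.7 mm and 7.16 degrees, less where a joint would pass 70% of its speed; a pose out of reach is approached as far as the arm can. A call is refused whole if a number of a shift passes 1 or a number of a turn 7.16, either way. A call with a gripper value outside its range is refused whole. The fingers move at their own pace and stop on an object; "force" is the grip in N (left out, the last holds). Time passes only in rows, so rows that do not move let the fingers close. It gives the time, the measured TCP pose, the force and the opening at its end, in the units of the state.
- manip.get_obs(): the state, without advancing time (a new reading comes with each control period).
- manip.camera(name): name is "side" or "top" or "wrist"; returns the picture (480x640x3 uint8, red, green, blue); there is no depth.
- manip.camera_info(name): a dict with "vfov" (degrees; the focal length in pixels is half the picture's height over the tangent of half this angle, whatever the lens; pixels are square), "cx", "cy" (the principal point, pixels), "pose" (4x4, takes a point from camera to world coordinates). Camera axes: x right, y down, z forward; pixel columns grow to the right and rows downward; lengths in m; the calibration is good to about 2 mm. The wrist camera is an equidistant fisheye: a pixel r from the principal point sees the ray r / f radians off the axis. A picture is of the moment at which its call begins: read the wrist's pose just before it. camera_info takes no time and is no camera call; for the wrist camera it gives the pose at the moment of the call.
- manip.hand_in(): hands the job in, once; it reports no verdict.
Trained networks look in the newest picture that a camera, given by its name, has taken for a name from the list of things; names that differ only in an ending like _2 or _b are one class to them, and where a whole thing is asked for, a point or a joint stands for the part that bears it (a point fixed in the world has none). Each returns a list of dicts, best first, with "confidence" (0 to 1); they miss things now and then, are a little off and sometimes report something else, mostly with a low value. They report only what shows in the picture. A call takes as long as a camera call.
- manip.regions_of(query, camera): "mask" (480x640 bool, what is visible of it) and "rect" ([left, top, right, bottom] in pixels, round what is visible of it).
- manip.pinpoint(query, camera): "pixel" ([row, column] in pixels: a listed point, or the origin of a listed thing).
The state is a dict: "clock": time; "joint_pos": joint angles; "joint_velocities": joint speeds; "tau": joint torques, N m; "position": TCP position; "ee_rot": TCP orientation; "ft_force": force on the tool from outside, world axes, zero at the start; "torque": the same for the moment, N m; "grip_width": opening from 0.0 (shut) to 1.0 (fully open).
Only numpy, scipy, OpenCV 4.12 (cv2) and the standard library are available. Lean on these libraries where they do the work, as an engineer would, in place of code of your own. Each camera call takes 0.05 s, during which the arm holds its last target.

## Working session

There is one attempt and no reset: what is moved stays moved. The work goes in short steps, Python scripts to look and compute and a tool call to move; the robot and the scene stay as the last step left them, time stands still between calls to the robot, and variables do not carry over. Pictures are saved under pics/ and viewed, and the job is handed in when it is done.

Besides the shell and the picture viewer there is one more tool, called in YAML: its name, and indented under it one key for each argument. arm_command: Moves the arm, as the interface text tells. Its arguments: {"type":"object","properties":{"moves":{"type":"array","items":{"type":"array","items":{"type":"array","items":{"type":"number"}}}},"force":{"type":"number"}},"required":["moves"]}

```bash
mkdir -p pics; ls
python3 - <<'E'
from workcell import manip
import cv2,numpy as np
o=manip.get_obs(); print({k:np.round(v,3).tolist() for k,v in o.items()})
for n in ["side","top","wrist"]:
    i=manip.camera_info(n); print(n,i)
    cv2.imwrite(f"pics/{n}0.png",manip.camera(n)[:,:,::-1])
print(manip.get_obs()["clock"])
E
```

```text
pics
{'clock': 0.0, 'joint_pos': [1.133, 0.333, -0.065, 1.461, 0.022, 1.35, -0.088], 'joint_velocities': [-0.0, -0.0, 0.0, 0.001, 0.0, -0.002, 0.001], 'tau': [-0.001, -62.545, 0.049, -39.16, 0.016, 0.01, -0.0], 'position': [0.252, -0.572, 0.303], 'ee_rot': [-0.692, -0.146, 0.692, -0.145], 'ft_force': [0.071, 0.503, -0.485], 'torque': [-0.0, -0.018, -0.008], 'grip_width': 0.999}
side {'vfov': 46.24126616694905, 'cx': 323.0127371842361, 'cy': 251.62420999920278, 'pose': array([[-8.68234044e-01, -2.99164631e-01,  3.95815827e-01,
         1.70895122e-01],
       [-4.96154791e-01,  5.23095185e-01, -6.92965981e-01,
         6.79738074e-01],
       [ 2.61558714e-04, -7.98042575e-01, -6.02601013e-01,
         7.37440159e-01],
       [ 0.00000000e+00,  0.00000000e+00,  0.00000000e+00,
         1.00000000e+00]])}
top {'vfov': 46.21161251244232, 'cx': 319.265715846319, 'cy': 248.29794341718926, 'pose': array([[-0.02458245, -0.98714522,  0.15792407,  0.41072203],
       [-0.99956891,  0.02680738,  0.01197363, -0.07550634],
       [-0.01605324, -0.15756165, -0.98737866,  1.25613216],
       [ 0.        ,  0.        ,  0.        ,  1.        ]])}
wrist {'vfov': 65.70646984690485, 'cx': 321.2851543416733, 'cy': 238.9943599161881, 'pose': array([[ 0.40291441, -0.86836788, -0.28913182,  0.32518361],
       [-0.91523561, -0.3829492 , -0.12527445, -0.53963023],
       [-0.00193849,  0.31509862, -0.94905695,  0.37379382],
       [ 0.        ,  0.        ,  0.        ,  1.        ]])}
0.15
```

View pics/top0.png

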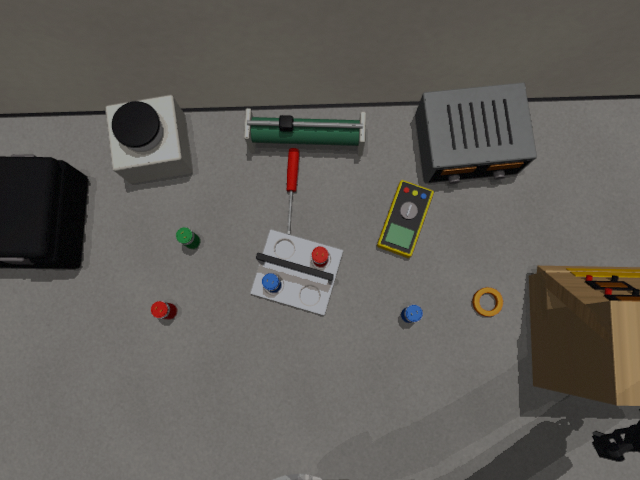

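View pics/side0.png

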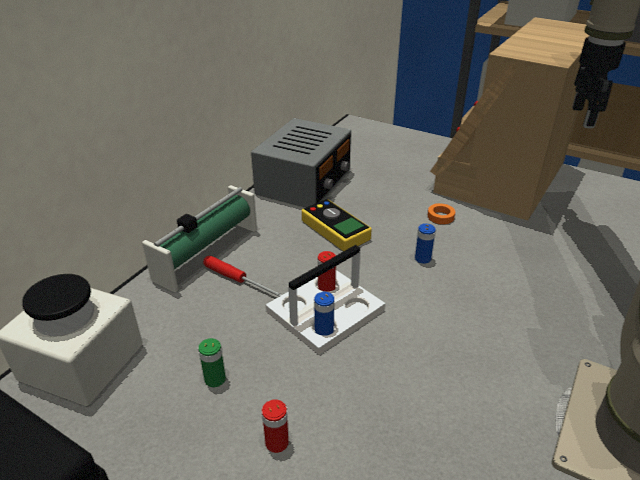

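```bash
cat > h.py <<'E'
import numpy as np
from scipy.spatial.transform import Rotation as R
def f(i): return 240/np.tan(np.radians(i["vfov"]/2))
def ray(i,px):
    P=np.array(i["pose"]); d=np.array([(px[1]-i["cx"])/f(i),(px[0]-i["cy"])/f(i),1.]); return P[:3,3],P[:3,:3]@d
def at(i,px,z):
    o,d=ray(i,px); return o+d*(z-o[2])/d[2]
def proj(i,p):
    P=np.array(i["pose"]); q=P[:3,:3].T@(np.array(p)-P[:3,3]); return q[1]/q[2]*f(i)+i["cy"],q[0]/q[2]*f(i)+i["cx"]
def wproj(i,p):
    P=np.array(i["pose"]); q=P[:3,:3].T@(np.array(p)-P[:3,3]); t=np.arctan2(np.hypot(q[0],q[1]),q[2]); n=np.hypot(q[0],q[1]); r=t*f(i)
    return r*q[1]/n+i["cy"],r*q[0]/n+i["cx"]
def wat(i,px,z):
    P=np.array(i["pose"]); u=np.array([px[1]-i["cx"],px[0]-i["cy"]]);r=np.linalg.norm(u);t=r/f(i)
    d=P[:3,:3]@np.r_[u/r*np.sin(t),np.cos(t)]; return P[:3,3]+d*(z-P[2,3])/d[2]
E
python3 - <<'E'
from workcell import manip
from h import *
Z=dict(handle_mid=.108,well_a1=.046,well_b1=.046,red_1_mid=.046,blue_1_mid=.046,green_mid=.04,carrier=0)
for c in ["top","side"]:
    i=manip.camera_info(c)
    for q,z in Z.items():
        for r in manip.pinpoint(q,c):
            if r["confidence"]>.2: print(c,q,round(r["confidence"],2),np.round(r["pixel"],1),np.round(at(i,r["pixel"],z),4))
print(manip.get_obs()["clock"])
E
```

```text
top handle_mid 0.82 [265.1 294.9] [ 0.5607 -0.0106  0.108 ]
top well_a1 0.87 [294.2 310.6] [ 0.5048 -0.0397  0.046 ]
top well_a1 0.79 [283.7 272.8] [0.5296 0.0414 0.046 ]
top well_b1 0.91 [254.9 323.5] [ 0.5895 -0.0697  0.046 ]
top well_b1 0.9 [246.9 281.1] [0.6096 0.0224 0.046 ]
top red_1_mid 0.82 [257.9 318.7] [ 0.5832 -0.0591  0.046 ]
top blue_1_mid 0.59 [282.3 267.8] [0.5329 0.0522 0.046 ]
top carrier 0.91 [272.3 298.6] [ 0.5583 -0.0125  0.    ]
top carrier 0.34 [246.8 280.5] [0.6175 0.0274 0.    ]
side handle_mid 0.84 [265.  324.7] [ 0.5619 -0.0109  0.108 ]
side well_a1 0.73 [295.2 355.7] [ 0.5061 -0.0292  0.046 ]
side well_a1 0.71 [316.1 321.6] [0.5332 0.0505 0.046 ]
side well_b1 0.74 [274.5 325.1] [ 0.5851 -0.0536  0.046 ]
side well_b1 0.6 [226.2 336.6] [ 0.6449 -0.2096  0.046 ]
side well_b1 0.57 [290.7 293.2] [0.6133 0.0175 0.046 ]
side well_b1 0.36 [265.4 323.9] [ 0.6011 -0.077   0.046 ]
side red_1_mid 0.94 [269.  327.7] [ 0.589  -0.0709  0.046 ]
side blue_1_mid 0.67 [315.9 323.8] [0.53   0.0481 0.046 ]
side green_mid 0.76 [363.1 214.9] [0.6324 0.2271 0.04  ]
side carrier 0.8 [310.8 325.6] [ 0.5579 -0.0078  0.    ]
0.85
```

The top view shows the carrier near (270, 298). Its upper row has an empty well at (247, 283) and red at (256, 320). Its lower row has blue at (283, 271) and an empty well at (294, 310). The loose red is at (310, 163), blue at (314, 412) and green at (237, 187). So red goes to the far-left well and blue to the near-right one.

```bash
cat > meas.py <<'E'
from workcell import manip
from h import *
import cv2
from scipy.optimize import minimize
def cylmask(i,x,y,z0,h=.08,r=.018):
    a=np.linspace(0,2*np.pi,40); pts=[]
    for z in (z0,z0+h):
        for t in a:
            v,u=proj(i,[x+r*np.cos(t),y+r*np.sin(t),z]); pts.append([u,v])
    return cv2.convexHull(np.array(pts,np.float32))
def fitrect(obs,guess,z0):
    # obs: list of (info, mask); match bounding extents + centroid of hull
    def cost(p):
        c=0
        for i,m in obs:
            h=cylmask(i,p[0],p[1],z0); M=cv2.moments(h); cu,cv_=M['m10']/M['m00'],M['m01']/M['m00']
            ys,xs=np.nonzero(m); c+=(xs.mean()-cu)**2+(ys.mean()-cv_)**2
        return c
    r=minimize(cost,guess,method='Nelder-Mead',options=dict(xatol=1e-5,fatol=1e-4)); return r.x,r.fun
E
python3 - <<'E'
from meas import *
D={}
for c in ["top","side"]:
    i=manip.camera_info(c)
    for q in ["red_2_mid","blue_2_mid","green_mid"]:
        for r in manip.regions_of(q,c):
            if r["confidence"]>.2:
                m=r["mask"]; ys,xs=np.nonzero(m)
                p=at(i,(ys.mean(),xs.mean()),.04)
                print(c,q,round(r["confidence"],2),r["rect"],m.sum(),np.round(p,4))
                D.setdefault((q),[]).append((c,p,m))
for q,L in D.items():
    for c,p,m in L:
        if c!="top": continue
        for c2,p2,m2 in L:
            if c2=="side" and np.linalg.norm(p-p2)<.05:
                it,isd=manip.camera_info("top"),manip.camera_info("side")
                for z0 in (0,.006):
                    for ob in ([(it,m)],[(isd,m2)],[(it,m),(isd,m2)]):
                        print(q,z0,[(np.round(x,4)) for x in fitrect(ob,p[:2],z0)])
print(manip.get_obs()["clock"])
t=cv2.imread("pics/top0.png")[215:335,230:350]; cv2.imwrite("pics/carr0.png",cv2.resize(t,(600,600),interpolation=cv2.INTER_CUBIC))
E
```

```text
top red_2_mid 0.93 [148.8, 300.8, 175.3, 317.8] 400 [0.4791 0.2793 0.04  ]
top red_2_mid 0.72 [309.2, 245.3, 328.6, 266.6] 301 [ 0.587  -0.0619  0.04  ]
top blue_2_mid 0.86 [399.5, 306.6, 422.8, 323.6] 355 [ 0.4578 -0.2535  0.04  ]
top green_mid 0.71 [148.2, 299.9, 175.0, 316.9] 374 [0.4797 0.2789 0.04  ]
top green_mid 0.58 [178.1, 229.4, 198.2, 249.7] 345 [0.6363 0.2278 0.04  ]
side red_2_mid 0.72 [259.5, 399.7, 290.4, 453.2] 1199 [0.4803 0.2775 0.04  ]
side red_2_mid 0.45 [430.9, 201.3, 456.3, 225.7] 496 [ 0.468  -0.3809  0.04  ]
side blue_2_mid 0.93 [413.8, 221.7, 435.6, 261.0] 655 [ 0.4578 -0.256   0.04  ]
side green_mid 0.8 [203.6, 339.2, 227.1, 389.0] 1032 [0.6374 0.2277 0.04  ]
red_2_mid 0 [array([0.4789, 0.2781]), np.float64(0.0)]
red_2_mid 0 [array([0.4795, 0.2783]), np.float64(0.0)]
red_2_mid 0 [array([0.4793, 0.2783]), np.float64(0.0742)]
red_2_mid 0.006 [array([0.4785, 0.2763]), np.float64(0.0)]
red_2_mid 0.006 [array([0.4769, 0.2818]), np.float64(0.0)]
red_2_mid 0.006 [array([0.4777, 0.2798]), np.float64(4.4226)]
blue_2_mid 0 [array([ 0.4576, -0.2525]), np.float64(0.0)]
blue_2_mid 0 [array([ 0.4575, -0.2548]), np.float64(0.0)]
blue_2_mid 0 [array([ 0.4574, -0.2532]), np.float64(0.3251)]
blue_2_mid 0.006 [array([ 0.4574, -0.2516]), np.float64(0.0)]
blue_2_mid 0.006 [array([ 0.455 , -0.2467]), np.float64(0.0)]
blue_2_mid 0.006 [array([ 0.4566, -0.2504]), np.float64(1.7312)]
green_mid 0 [array([0.6356, 0.2268]), np.float64(0.0)]
green_mid 0 [array([0.6365, 0.2285]), np.float64(0.0)]
green_mid 0 [array([0.6363, 0.2278]), np.float64(0.4579)]
green_mid 0.006 [array([0.6345, 0.2253]), np.float64(0.0)]
green_mid 0.006 [array([0.6324, 0.2324]), np.float64(0.0)]
green_mid 0.006 [array([0.634 , 0.2293]), np.float64(6.2078)]
1.15
```

View pics/carr0.png

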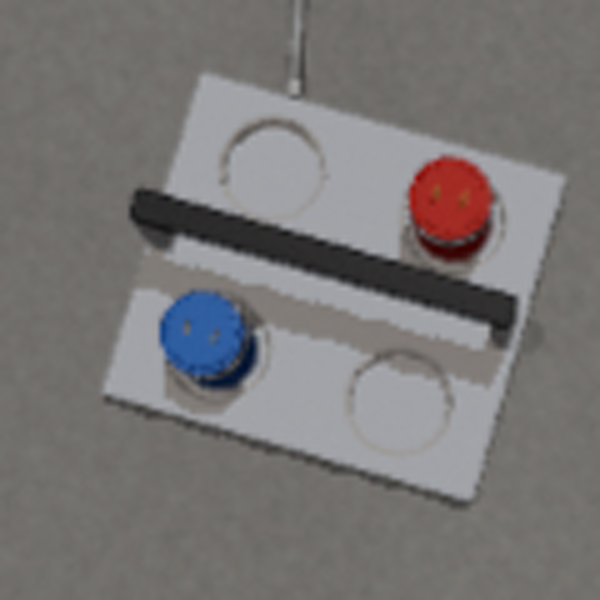

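Run:
```python
from meas import *
from scipy.optimize import least_squares
i=manip.camera_info("top")
C=lambda u,v:((v+.5)/5-.5+215,(u+.5)/5-.5+230)
obs=[((.075,.085,.018),C(203,73)),((.075,-.085,.018),C(567,177)),((-.075,-.085,.018),C(472,497)),((-.075,.085,.018),C(107,393)),
((.042,.042,.018),C(273,169)),((-.042,-.042,.018),C(401,402)),((0,.082,.114),C(139,206)),((0,-.082,.114),C(513,309)),
((.042,-.042,.086),C(450,199)),((-.042,.042,.086),C(203,332))]
def T(p,q): c,s=np.cos(p[2]),np.sin(p[2]); return [p[0]+c*q[0]-s*q[1],p[1]+s*q[0]+c*q[1],q[2]]
def res(p): return np.concatenate([np.array(proj(i,T(p,q)))-o for q,o in obs])
r=least_squares(res,[.557,-.01,-.2]); print(r.x,np.degrees(r.x[2])); print(np.round(res(r.x).reshape(-1,2),2))
for n,q in dict(far_left=(.042,.042,.046),near_right=(-.042,-.042,.046),red1=(.042,-.042,.046),blue1=(-.042,.042,.046),handle=(0,0,.108)).items(): print(n,np.round(T(r.x,q),4))
o=manip.get_obs(); print(o["position"],R.from_quat(o["ee_rot"]).as_matrix().round(3))
```

```text
[ 0.55824463 -0.00983151 -0.3050772 ] -17.479635844592018
[[-0.07 -0.08]
 [-0.34  0.08]
 [ 0.79  0.53]
 [ 0.17 -0.58]
 [-0.12  0.06]
 [-0.14  0.07]
 [-0.75 -1.22]
 [ 0.49  0.72]
 [-0.4   0.37]
 [ 0.31  0.04]]
far_left [0.6109 0.0176 0.046 ]
near_right [ 0.5056 -0.0373  0.046 ]
red1 [ 0.5857 -0.0625  0.046 ]
blue1 [0.5308 0.0428 0.046 ]
handle [ 0.5582 -0.0098  0.108 ]
[ 0.25192159 -0.57198978  0.30392348] [[ 0.     0.403 -0.915]
 [-0.    -0.915 -0.403]
 [-1.     0.    -0.   ]]
```

Run:
```python
from meas import *
i=manip.camera_info("top");s=manip.camera_info("side")
for px in [(390,533),(318,530),(405,613),(270,537)]:
    print(px,[at(i,px,z).round(3)[:2] for z in (0,.15,.3)])
for px in [(213,530),(178,437),(62,577),(30,500)]:
    print(px,[at(s,px,z).round(3)[:2] for z in (0,.15,.3)])
```

```text
(390, 533) [array([ 0.289, -0.514]), array([ 0.304, -0.462]), array([ 0.318, -0.41 ])]
(318, 530) [array([ 0.443, -0.521]), array([ 0.44 , -0.468]), array([ 0.436, -0.415])]
(405, 613) [array([ 0.254, -0.683]), array([ 0.273, -0.61 ]), array([ 0.291, -0.538])]
(270, 537) [array([ 0.549, -0.545]), array([ 0.533, -0.489]), array([ 0.516, -0.433])]
(213, 530) [array([ 0.301, -0.548]), array([ 0.275, -0.298]), array([ 0.248, -0.048])]
(178, 437) [array([ 0.554, -0.597]), array([ 0.476, -0.337]), array([ 0.398, -0.077])]
(62, 577) [array([ 0.402, -1.74 ]), array([ 0.355, -1.248]), array([ 0.308, -0.756])]
(30, 500) [array([ 0.787, -2.024]), array([ 0.661, -1.474]), array([ 0.536, -0.924])]
```

View pics/wrist0.png

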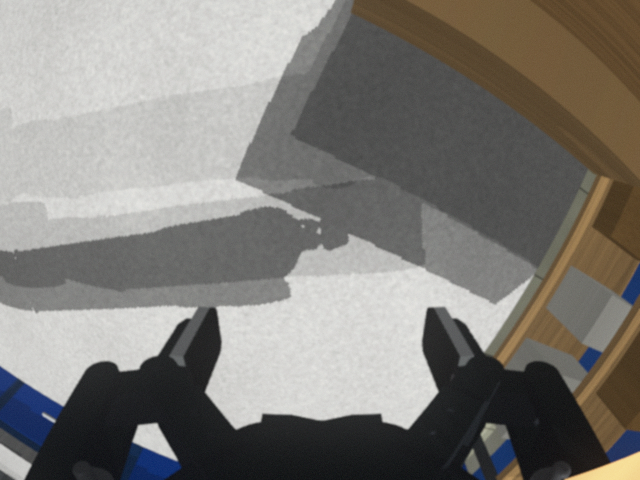

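arm_command:
  moves:
    - [[0,-1,0,0,0],[0,-1,0,0,0],[0,-1,0,0,0],[0,-0.5,-0.5,-0.2,0],[0,0,-0.9,-0.4,0],[0,0,-0.9,-0.4,0],[0,0,-0.9,-0.4,0],[0,0,-0.9,-0.4,0],[0,0,-0.9,-0.4,0],[0,0,-0.6,-0.25,0],[0,0,0,0,0]]

```text
clock: 2.07
position: [0.2522, -0.4166, 0.3923]
ee_rot: [0.692, 0.146, -0.692, 0.147]
ft_force: [0.9, -0.2, 0.2]
grip_width: 1.0
```

arm_command:
  moves:
    - [[0,0,0,0,7],[0,0,0,0,7],[0,0,0,0,7],[0,0,0,0,7],[0,0,0,0,7],[0,0,0,0,6.3],[0,0,0,0,0]]

```text
clock: 2.65
position: [0.2514, -0.4197, 0.3914]
ee_rot: [0.699, -0.11, -0.699, -0.11]
ft_force: [0.6, -0.2, 0.3]
grip_width: 0.998
```

```bash
cat > go.py <<'E'
from workcell import manip
from h import *
import sys
o=manip.get_obs(); p=o["position"]; M=R.from_quat(o["ee_rot"]).as_matrix()
t=np.array(eval(sys.argv[1]))
print("clk",o["clock"],"pos",p.round(4),"q7",o["joint_pos"][6].round(2),"yaw(tool y)",np.degrees(np.arctan2(M[1,1],M[0,1])).round(2),"tilt x",M[:,0].round(4))
print("units",((M.T@(t-p))/.025).round(3),"F",o["ft_force"].round(2),"w",round(float(o["grip_width"]),3))
E
python3 go.py "[.4575,-.2532,.25]"
```

```text
clk 2.65 pos [ 0.2514 -0.4197  0.3914] q7 -0.94 yaw(tool y) -107.86 tilt x [ 0.e+00 -2.e-04 -1.e+00]
units [ 5.654 -8.87  -5.803] F [ 0.58 -0.23  0.34] w 0.998
```

arm_command:
  moves:
    - [[0,0.5,-0.9,-0.58,0],[0,0.5,-0.9,-0.58,0],[0,0.5,-0.9,-0.58,0],[0,0.5,-0.9,-0.58,0],[0,0.6,-0.9,-0.58,0],[0,0.6,-0.9,-0.58,0],[0,0.6,-0.9,-0.58,0],[0,0.6,-0.9,-0.58,0],[0,0.6,-0.9,-0.58,0],[0,0.6,-0.77,-0.58,0],[0,0,0,0,0],[0,0,0,0,0]]

```text
clock: 3.65
position: [0.4572, -0.2505, 0.2504]
ee_rot: [-0.699, 0.105, 0.7, 0.106]
ft_force: [-0.3, 0.2, 0.8]
grip_width: 0.997
```

```bash
python3 go.py "[.4575,-.2532,.117]"
python3 - <<'E'
from meas import *
i=manip.camera_info("wrist"); im=manip.camera("wrist")
im=im[:,:,::-1].copy()
for z,c in ((.08,(0,255,0)),(0,(0,255,255))):
  for t in np.linspace(0,6.28,60):
    v,u=wproj(i,[.4575+.018*np.cos(t),-.2532+.018*np.sin(t),z]); cv2.circle(im,(int(round(u)),int(round(v))),1,c,-1)
cv2.imwrite("pics/w1.png",im)
for r in manip.regions_of("blue_2_mid","wrist"): print(r["confidence"],r["rect"])
E
```

```text
clk 3.65 pos [ 0.4572 -0.2505  0.2504] q7 -1.51 yaw(tool y) -107.19 tilt x [-0.0012  0.0013 -1.    ]
units [ 5.338  0.103 -0.051] F [-0.31  0.2   0.79] w 0.997
0.9 [297.4, 192.2, 352.0, 263.3]
```

View pics/w1.png

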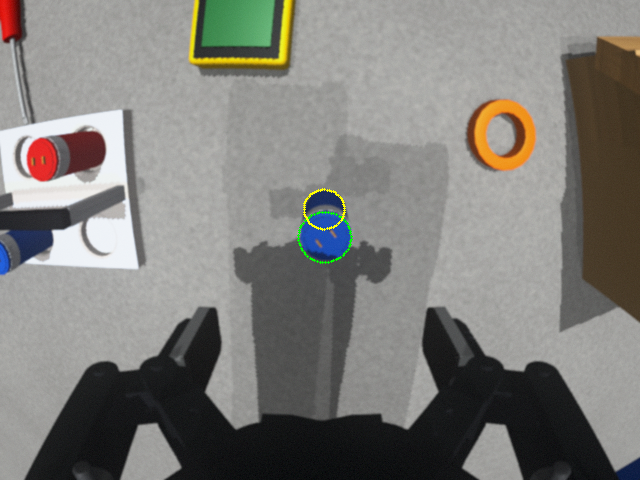

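The can's top at (325, 237) sits right on the projected circle, so the position is confirmed. Descending to grasp.

arm_command:
  moves:
    - [[0,0.8,0.1,-0.05,0],[0,0.9,0,0,0],[0,0.9,0,0,0],[0,0.8,0,0,0],[0,0.7,0,0,0],[0,0.6,0,0,0],[0,0.4,0,0,0],[0,0.24,0,0,0],[0,0,0,0,0]]
  force: 40

```text
clock: 4.5
position: [0.4564, -0.2547, 0.1174]
ee_rot: [-0.698, 0.108, 0.699, 0.108]
ft_force: [-0.8, -0.6, 0.4]
grip_width: 1.001
```

```bash
python3 go.py "[.4575,-.2532,.117]"
```

```text
clk 4.5 pos [ 0.4564 -0.2547  0.1174] q7 -1.57 yaw(tool y) -107.56 tilt x [-9.e-04  2.e-04 -1.e+00]
units [ 0.014 -0.071 -0.022] F [-0.8  -0.56  0.39] w 1.001
```

arm_command:
  moves:
    - [[0.3,0,-0.07,0,0],[0.5,0,0,0,0],[1,0,0,0,0],[1,0,0,0,0],[1,0,0,0,0],[1,0,0,0,0],[1,0,0,0,0],[1,0,0,0,0],[1,0,0,0,0],[1,0,0,0,0]]
  force: 40

```text
clock: 5.33
position: [0.458, -0.2528, 0.1187]
ee_rot: [0.699, -0.108, -0.698, -0.108]
ft_force: [-1.5, 0.8, 6.3]
grip_width: 0.412
```

```bash
python3 go.py "[.4575,-.2532,.117]"
```

```text
clk 5.3333 pos [ 0.458  -0.2528  0.1187] q7 -1.57 yaw(tool y) -107.54 tilt x [ 1.1e-03 -8.0e-04 -1.0e+00]
units [0.068 0.023 0.014] F [-1.55  0.78  6.33] w 0.412
```

arm_command:
  moves:
    - [[1,-0.3,0,0,0],[1,-0.6,0,0,0],[1,-0.9,0,0,0],[1,-0.9,0,0,0],[1,-0.9,0,0,0],[1,-0.8,0,0,0],[1,-0.6,0,0,0],[1,-0.3,0,0,0],[1,0,0,0,0]]

```text
clock: 6.08
position: [0.4581, -0.2527, 0.2522]
ee_rot: [0.7, -0.108, -0.698, -0.107]
ft_force: [-0.3, 0.4, -1.3]
grip_width: 0.408
```

```bash
python3 go.py "[.5056,-.0373,.25]"
```

```text
clk 6.0833 pos [ 0.4581 -0.2527  0.2522] q7 -1.51 yaw(tool y) -107.53 tilt x [ 0.0024 -0.0015 -1.    ]
units [ 0.079 -8.79   0.784] F [-0.3   0.44 -1.27] w 0.408
```

arm_command:
  moves:
    - [[1,0,-0.4,0.05,0],[1,0,-0.8,0.08,0],[1,0,-1,0.08,0],[1,0,-1,0.09,0],[1,0,-1,0.08,0],[1,0,-1,0.09,0],[1,0,-1,0.08,0],[1,0,-1,0.09,0],[1,0,-0.8,0.08,0],[1,0,-0.5,0.06,0],[1,0,-0.29,0,0],[1,0,0,0,0]]

```text
clock: 7.08
position: [0.5049, -0.035, 0.2494]
ee_rot: [-0.698, 0.107, 0.7, 0.107]
ft_force: [-0.2, -0.7, -1.3]
grip_width: 0.411
```

```bash
python3 go.py "[.5056,-.0373,.125]"
cat > chk.py <<'E'
from meas import *
import sys
name=sys.argv[1]; wells=eval(sys.argv[2])
for c in ("wrist","top","side"):
    i=manip.camera_info(c); o=manip.get_obs(); im=manip.camera(c)[:,:,::-1].copy(); P=wproj if c=="wrist" else proj
    tcp=o["position"]; xs=R.from_quat(o["ee_rot"]).as_matrix()[:,0]
    gz=float(sys.argv[3]) # can top z rel TCP
    for (x,y,z,r,col) in [(w[0],w[1],.018,.022,(0,255,255)) for w in wells]+[(tcp[0],tcp[1],tcp[2]+gz,.018,(0,255,0)),(tcp[0],tcp[1],tcp[2]+gz-.08,.018,(255,0,255))]:
        for t in np.linspace(0,6.28,60):
            v,u=P(i,[x+r*np.cos(t),y+r*np.sin(t),z])
            if 0<=u<640 and 0<=v<480: im[int(round(v)),int(round(u))]=col
    if c!="wrist":
        v,u=proj(i,[tcp[0],tcp[1],.06]); v,u=int(v),int(u); y0=max(0,v-75);x0=max(0,u-100); im=cv2.resize(im[y0:y0+150,x0:x0+200],(800,600),interpolation=cv2.INTER_NEAREST)
    cv2.imwrite(f"pics/{name}_{c}.png",im)
E
python3 chk.py p1 "[(.5056,-.0373),(.6109,.0176)]" -0.038
```

```text
clk 7.0833 pos [ 0.5049 -0.035   0.2494] q7 -1.96 yaw(tool y) -107.37 tilt x [-1.5e-03  8.0e-04 -1.0e+00]
units [ 4.977  0.081 -0.062] F [-0.21 -0.69 -1.29] w 0.411
```

View pics/p1_wrist.png

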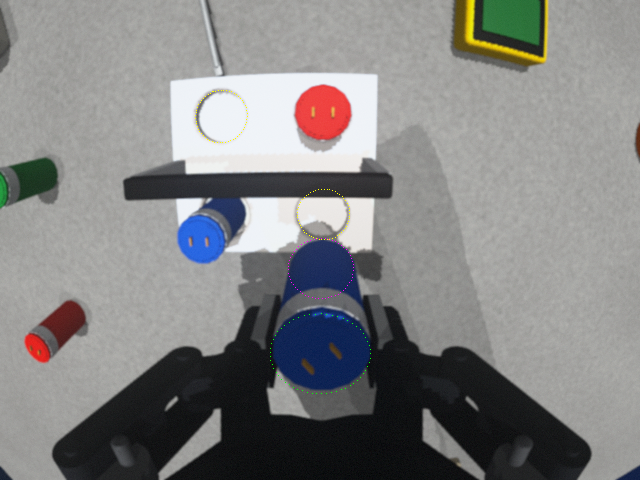

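View pics/p1_side.png

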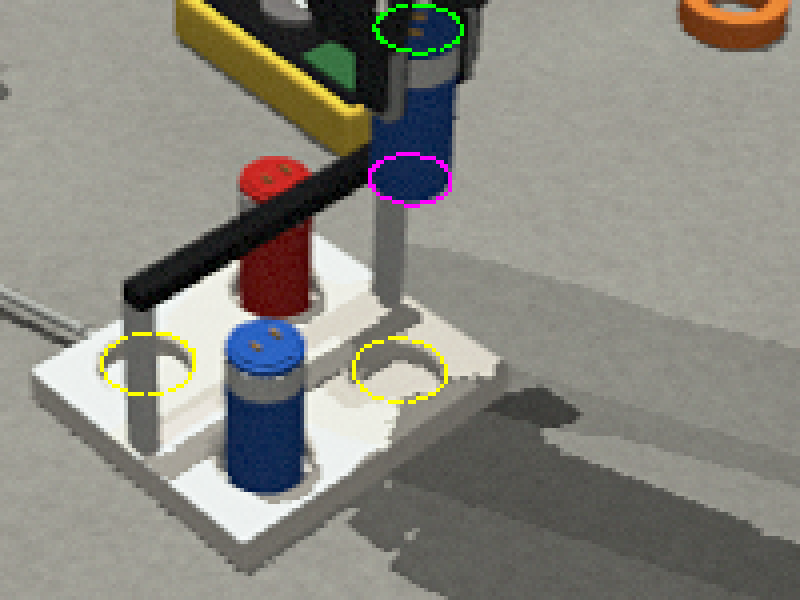

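arm_command:
  moves:
    - [[1,0.3,0.08,-0.06,0],[1,0.5,0,0,0],[1,0.6,0,0,0],[1,0.6,0,0,0],[1,0.6,0,0,0],[1,0.5,0,0,0],[1,0.4,0,0,0],[1,0.3,0,0,0],[1,0.2,0,0,0],[1,0,0,0,0]]

```text
clock: 8.07
position: [0.5057, -0.0396, 0.1495]
ee_rot: [-0.698, 0.108, 0.699, 0.108]
ft_force: [-0.3, -0.3, -1.4]
grip_width: 0.41
```

```bash
python3 go.py "[.5056,-.0373,.125]"; python3 chk.py p2 "[(.5056,-.0373),(.6109,.0176)]" -0.038
```

```text
clk 8.0667 pos [ 0.5057 -0.0396  0.1495] q7 -2.02 yaw(tool y) -107.54 tilt x [-1.1e-03  1.0e-04 -1.0e+00]
units [ 0.982 -0.087  0.03 ] F [-0.3  -0.3  -1.38] w 0.41
```

View pics/p2_wrist.png

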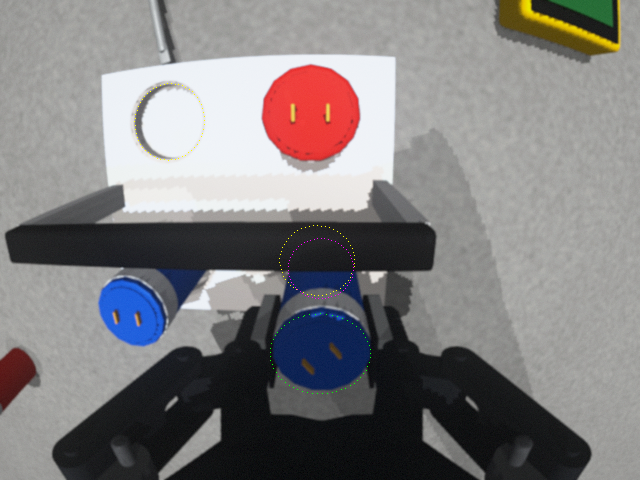

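View pics/p2_side.png

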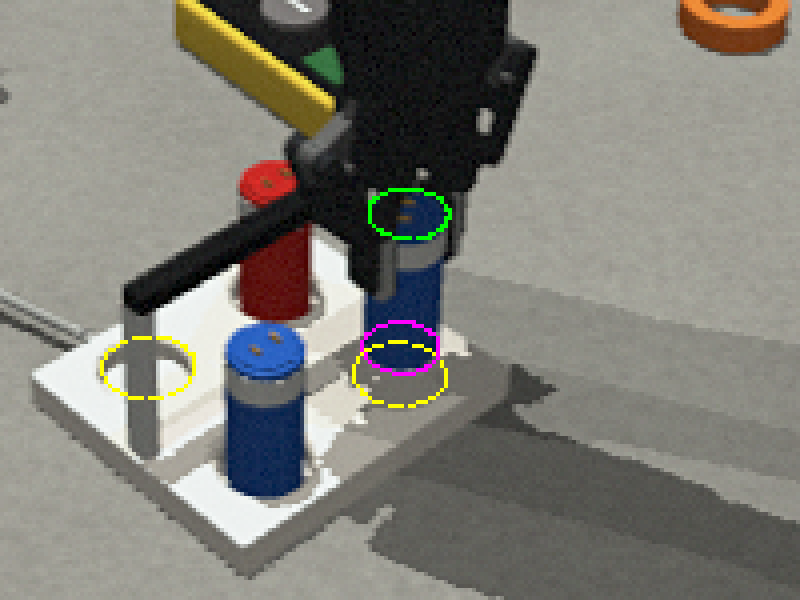

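```bash
cat > avg.py <<'E'
from workcell import manip
from h import *
import sys
t=np.array(eval(sys.argv[1])); Ps=[];Ys=[]
for k in range(int(sys.argv[2]) if len(sys.argv)>2 else 4):
    o=manip.get_obs(); Ps.append(o["position"]); M=R.from_quat(o["ee_rot"]).as_matrix(); Ys.append(np.degrees(np.arctan2(M[1,1],M[0,1]))); manip.camera("side")
Ps=np.array(Ps); print(Ps.round(4).tolist()); p=Ps.mean(0); print("clk",o["clock"],"mean",p.round(4),"yaw",np.mean(Ys).round(2),"q7",o["joint_pos"][6].round(2),"F",o["ft_force"].round(1))
print("units",(M.T@(t-p)/.025).round(3))
E
python3 avg.py "[.5056,-.0373,.125]" 5
```

```text
[[0.5064, -0.0395, 0.151], [0.5064, -0.0395, 0.1511], [0.5064, -0.0395, 0.1511], [0.5063, -0.0395, 0.151], [0.5063, -0.0395, 0.1509]]
clk 8.4167 mean [ 0.5064 -0.0395  0.151 ] yaw -107.53 q7 -2.02 F [ 0.6  0.1 -2. ]
units [ 1.04  -0.074  0.057]
```

arm_command:
  moves:
    - [[1,0,-0.08,0.04,0],[1,0.1,0,0,0],[1,0.2,0,0,0],[1,0.2,0,0,0],[1,0.2,0,0,0],[1,0.15,0,0,0],[1,0.1,0,0,0],[1,0.05,0,0,0],[1,0,0,0,0],[1,0,0,0,0]]

```text
clock: 9.3
position: [0.5057, -0.0372, 0.1255]
ee_rot: [0.699, -0.108, -0.699, -0.108]
ft_force: [0.7, -0.3, -1.0]
grip_width: 0.407
```

```bash
python3 avg.py "[.5056,-.0373,.125]" 2;  python3 chk.py p3 "[(.5056,-.0373),(.6109,.0176)]" -0.038
```

```text
[[0.5057, -0.0372, 0.1255], [0.5058, -0.0373, 0.1256]]
clk 9.35 mean [ 0.5058 -0.0373  0.1255] yaw -107.53 q7 -2.05 F [ 0.8  0.5 -0.8]
units [0.021 0.004 0.006]
```

View pics/p3_side.png

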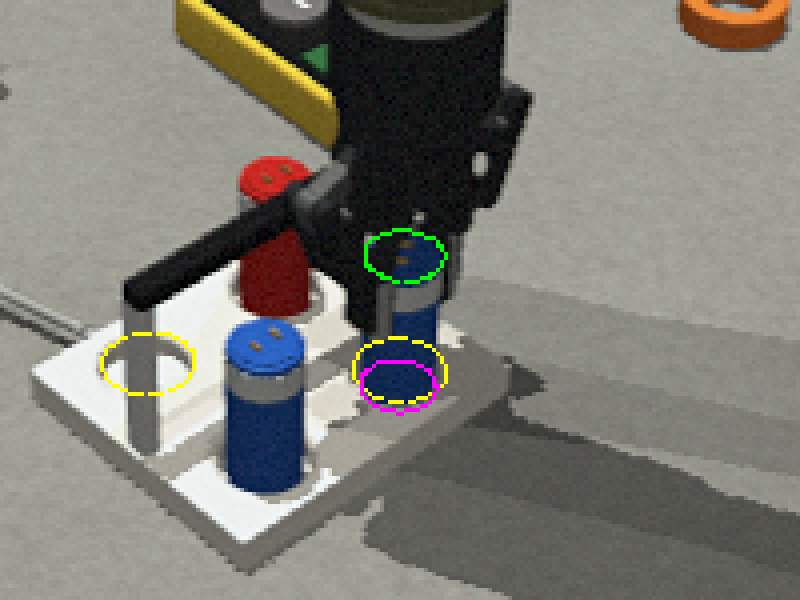

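arm_command:
  moves:
    - [[1,0.04,0,0,0],[1,0,0,0,0],[0.5,0,0,0,0],[0.4,0,0,0,0],[0.3,0,0,0,0],[0.3,0,0,0,0],[0.3,0,0,0,0],[0.3,0,0,0,0],[0.3,0,0,0,0]]

```text
clock: 10.3
position: [0.5057, -0.0373, 0.1244]
ee_rot: [0.699, -0.108, -0.699, -0.108]
ft_force: [-0.4, -0.3, 0.1]
grip_width: 0.701
```

```bash
python3 go.py "[.4793,.2783,.27]"
python3 - <<'E'
from meas import *
im=manip.camera("wrist"); cv2.imwrite("pics/w4.png",im[:,:,::-1])
E
```

```text
clk 10.3 pos [ 0.5057 -0.0373  0.1244] q7 -2.05 yaw(tool y) -107.53 tilt x [ 0.e+00 -1.e-04 -1.e+00]
units [ -5.825 -11.719   4.808] F [-0.44 -0.28  0.07] w 0.701
```

View pics/w4.png

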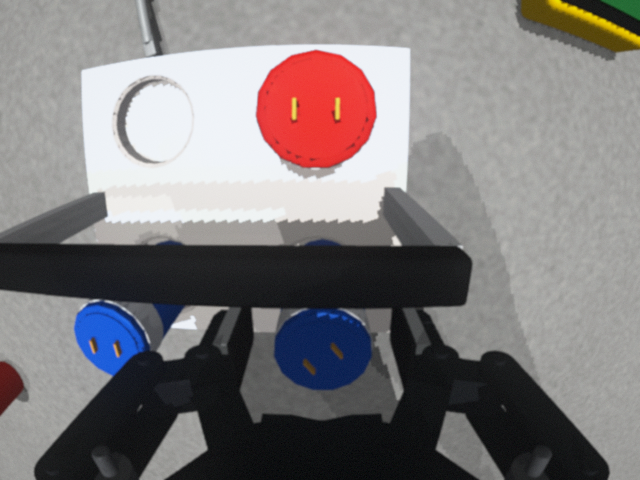

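arm_command:
  moves:
    - [[0.3,-0.3,0,0,0],[0.3,-0.6,0,0,0],[0.3,-0.9,0,0,0],[0.2,-1,0,0,0],[0,-1,0,0,0],[0,-1,0,0,0],[0,-0.7,0,0,0],[0,-0.3,0,0,0],[0,0,0,0,-5],[0,0,0,0,-5],[0,0,0,0,-5],[0,0,0,0,-5]]

```text
clock: 11.35
position: [0.5054, -0.0372, 0.269]
ee_rot: [-0.707, -0.017, 0.707, -0.017]
ft_force: [-0.6, 0.6, 0.1]
grip_width: 1.0
```

arm_command:
  moves:
    - [[0,0,0,0,-5],[0,0,0,0,-5],[0,0,0,0,-5],[0,0,0,0,-5],[0,0,0,0,0],[0,0,0,0,0]]

```text
clock: 11.85
position: [0.5055, -0.0373, 0.2691]
ee_rot: [-0.694, -0.137, 0.694, -0.137]
ft_force: [-0.5, -0.0, -0.1]
grip_width: 0.999
```

```bash
python3 go.py "[.4793,.2783,.24]"
python3 - <<'E'
from meas import *
for c in ("top","side"):
  im=manip.camera(c); i=manip.camera_info(c); v,u=map(int,proj(i,(.55,0,.06))); cv2.imwrite(f"pics/{c}5.png",cv2.resize(im[v-75:v+75,u-100:u+100,::-1],(800,600)))
E
```

```text
clk 11.85 pos [ 0.5055 -0.0373  0.2691] q7 -1.27 yaw(tool y) -67.69 tilt x [-5.e-04  0.e+00 -1.e+00]
units [  1.164 -12.075  -3.825] F [-0.51 -0.04 -0.08] w 0.999
```

View pics/side5.png

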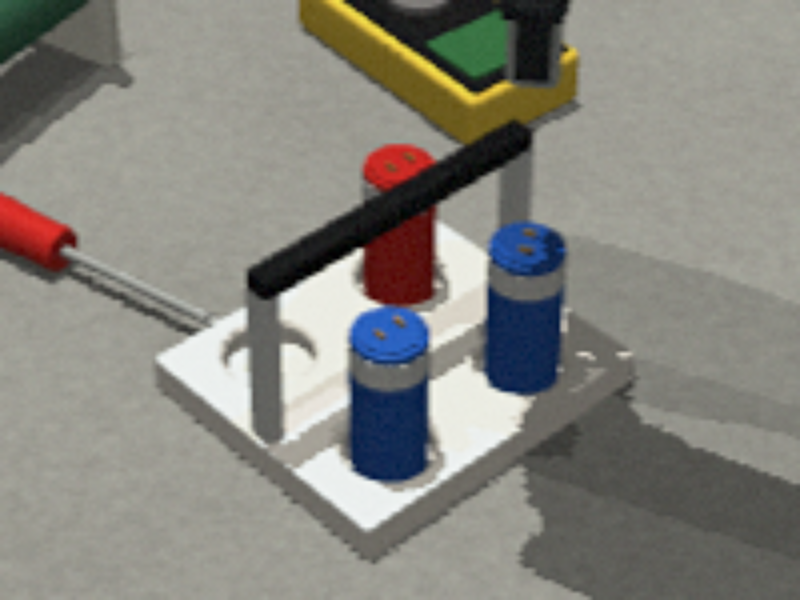

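Blue is home and upright. On to red.

arm_command:
  moves:
    - [[0,0,-0.4,-0.13,0],[0,0,-0.9,-0.29,0],[0,0,-1,-0.32,0],[0,0,-1,-0.32,0],[0,0,-1,-0.32,0],[0,0,-1,-0.32,0],[0,0,-1,-0.32,0],[0,0,-1,-0.32,0],[0,0,-1,-0.32,0],[0,0,-1,-0.32,0],[0,0,-1,-0.32,0],[0,0,-1,-0.32,0]]

```text
clock: 12.95
position: [0.4805, 0.2604, 0.2695]
ee_rot: [0.694, 0.137, -0.694, 0.137]
ft_force: [1.3, -0.8, 0.3]
grip_width: 0.999
```

arm_command:
  moves:
    - [[0,0.3,-0.5,-0.16,0],[0,0.5,-0.27,-0.05,0],[0,0.3,0,0,0],[0,0,0,0,0],[0,0,0,0,0],[0,0,0,0,0]]

```text
clock: 13.45
position: [0.4793, 0.277, 0.242]
ee_rot: [0.694, 0.137, -0.694, 0.137]
ft_force: [-0.3, -0.4, 0.4]
grip_width: 1.0
```

```bash
python3 avg.py "[.4793,.2783,.117]" 2
python3 - <<'E'
from meas import *
i=manip.camera_info("wrist"); im=manip.camera("wrist")
im=im[:,:,::-1].copy()
for z,c in ((.08,(0,255,0)),(0,(0,255,255))):
  for t in np.linspace(0,6.28,60):
    v,u=wproj(i,[.4793+.018*np.cos(t),.2783+.018*np.sin(t),z]); cv2.circle(im,(int(round(u)),int(round(v))),1,c,-1)
cv2.imwrite("pics/w6.png",im)
E
```

```text
[[0.4793, 0.277, 0.242], [0.4794, 0.2772, 0.2423]]
clk 13.5 mean [0.4794 0.2771 0.2422] yaw -67.65 q7 -1.97 F [-0.4  0.2 -0.2]
units [ 5.006 -0.048 -0.013]
```

View pics/w6.png

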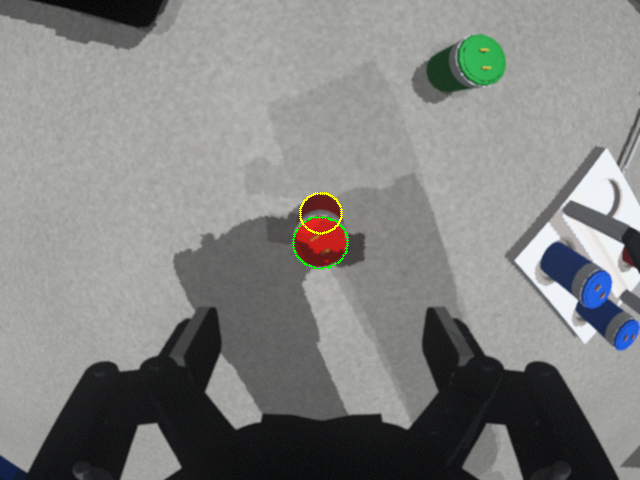

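The red can at (320, 242) matches the projection. Grasping.

arm_command:
  moves:
    - [[0,0.5,-0.05,-0.01,0],[0,0.8,0,0,0],[0,0.9,0,0,0],[0,0.9,0,0,0],[0,0.8,0,0,0],[0,0.6,0,0,0],[0,0.35,0,0,0],[0,0.15,0,0,0],[0,0,0,0,0],[0.3,0,0,0,0],[0.5,0,0,0,0],[1,0,0,0,0]]
  force: 40

```text
clock: 14.6
position: [0.4791, 0.2797, 0.1178]
ee_rot: [0.694, 0.138, -0.693, 0.138]
ft_force: [0.1, 0.3, 0.4]
grip_width: 0.606
```

arm_command:
  moves:
    - [[1,0,0,0,0],[1,0,0,0,0],[1,0,0,0,0],[1,0,0,0,0],[1,0,0,0,0],[1,0,0,0,0]]

```text
clock: 15.1
position: [0.479, 0.2796, 0.1175]
ee_rot: [0.694, 0.138, -0.693, 0.138]
ft_force: [-0.2, -0.9, 6.3]
grip_width: 0.41
```

```bash
python3 avg.py "[.4793,.2783,.117]" 2; python3 go.py "[.6109,.0176,.26]"
```

```text
[[0.479, 0.2796, 0.1175], [0.479, 0.2796, 0.1175]]
clk 15.15 mean [0.479  0.2796 0.1175] yaw -67.54 q7 -2.07 F [-0.2 -1.   5.8]
units [0.021 0.051 0.007]
clk 15.2 pos [0.479  0.2795 0.1175] q7 -2.07 yaw(tool y) -67.54 tilt x [ 1.1e-03  2.0e-04 -1.0e+00]
units [-5.695 11.7   -0.88 ] F [-0.02 -0.88  6.39] w 0.408
```

arm_command:
  moves:
    - [[1,-0.3,0,0,0],[1,-0.7,0,0,0],[1,-1,0,0,0],[1,-1,0,0,0],[1,-1,0,0,0],[1,-0.8,0,0,0],[1,-0.6,0.3,0,0],[1,-0.3,0.6,-0.05,0],[1,0,0.9,-0.08,0],[1,0,1,-0.08,0],[1,0,1,-0.08,0],[1,0,1,-0.08,0]]

```text
clock: 16.2
position: [0.5331, 0.171, 0.2597]
ee_rot: [-0.694, -0.138, 0.694, -0.138]
ft_force: [-0.1, -0.0, -1.6]
grip_width: 0.411
```

arm_command:
  moves:
    - [[1,0,1,-0.08,0],[1,0,1,-0.08,0],[1,0,1,-0.08,0],[1,0,1,-0.08,0],[1,0,1,-0.08,0],[1,0,0.9,-0.08,0],[1,0,0.6,-0.06,0],[1,0,0.4,-0.05,0],[1,0,0,0,0]]

```text
clock: 16.95
position: [0.6131, 0.0164, 0.2592]
ee_rot: [-0.694, -0.137, 0.694, -0.137]
ft_force: [0.2, 0.5, 0.1]
grip_width: 0.412
```

arm_command:
  moves:
    - [[1,0,0,0,3],[1,0,0,0,6],[1,0,0,0,6],[1,0,0,0,6],[1,0,0,0,6],[1,0,0,0,6],[1,0,0,0,5],[1,0,0,0,2],[1,0,0,0,0],[1,0,0,0,0],[1,0,0,0,0]]

```text
clock: 17.87
position: [0.6123, 0.0193, 0.2595]
ee_rot: [-0.699, 0.107, 0.699, 0.107]
ft_force: [-0.2, -0.5, -1.3]
grip_width: 0.41
```

```bash
python3 avg.py "[.6109,.0176,.1245]" 2;  python3 chk.py p7 "[(.6109,.0176)]" -0.0375
```

```text
[[0.6123, 0.0193, 0.2595], [0.6123, 0.019, 0.2595]]
clk 17.9167 mean [0.6123 0.0192 0.2595] yaw -107.39 q7 -2.13 F [-0.8 -0.9 -0.7]
units [5.399 0.078 0.034]
```

View pics/p7_wrist.png

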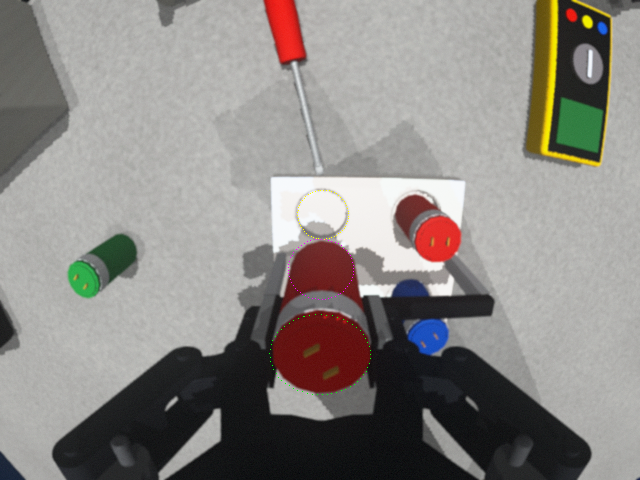

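View pics/p7_side.png

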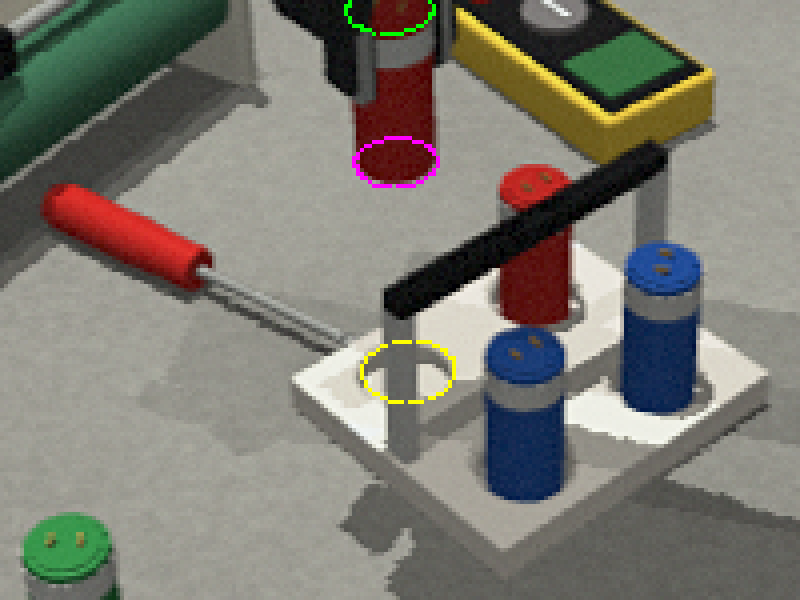

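Well at (322, 214) matches; can aligned. Descending to just above the deck, then correcting.

arm_command:
  moves:
    - [[1,0.3,0.05,0.03,0],[1,0.6,0,0,0],[1,0.8,0,0,0],[1,0.8,0,0,0],[1,0.7,0,0,0],[1,0.6,0,0,0],[1,0.4,0,0,0],[1,0.2,0,0,0],[1,0,0,0,0],[1,0,0,0,0],[1,0,0,0,0]]

```text
clock: 19.03
position: [0.612, 0.0174, 0.1504]
ee_rot: [0.699, -0.108, -0.698, -0.108]
ft_force: [-0.5, 0.4, -0.4]
grip_width: 0.409
```

```bash
python3 avg.py "[.6109,.0176,.1240]" 2
```

```text
[[0.612, 0.0174, 0.1504], [0.612, 0.0174, 0.1505]]
clk 19.0833 mean [0.612  0.0174 0.1504] yaw -107.54 q7 -2.17 F [ 1.1 -0.  -1.5]
units [1.058 0.006 0.045]
```

arm_command:
  moves:
    - [[1,0,0,0.04,0],[1,0.1,0,0,0],[1,0.2,0,0,0],[1,0.2,0,0,0],[1,0.2,0,0,0],[1,0.15,0,0,0],[1,0.1,0,0,0],[1,0.09,0,0,0],[1,0,0,0,0],[1,0,0,0,0]]

```text
clock: 19.97
position: [0.6107, 0.0176, 0.1236]
ee_rot: [0.699, -0.108, -0.699, -0.108]
ft_force: [-0.3, -1.6, 1.0]
grip_width: 0.406
```

```bash
python3 avg.py "[.6109,.0176,.1240]" 2;  python3 chk.py p8 "[(.6109,.0176)]" -0.0375
```

```text
[[0.6107, 0.0176, 0.1236], [0.6107, 0.0176, 0.1236]]
clk 20.0167 mean [0.6107 0.0176 0.1236] yaw -107.54 q7 -2.18 F [-0.4 -0.2  0.8]
units [-0.015 -0.003 -0.006]
```

View pics/p8_side.png

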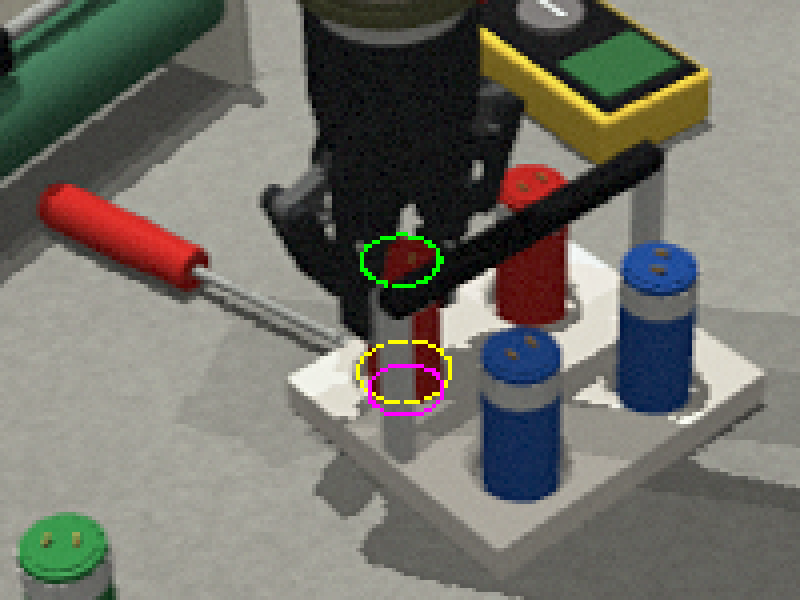

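Seated (the can's weight has come off the wrist). Release and rise.

arm_command:
  moves:
    - [[0.5,0,0,0,0],[0.4,0,0,0,0],[0.3,0,0,0,0],[0.3,0,0,0,0],[0.3,0,0,0,0],[0.3,0,0,0,0],[0.3,-0.3,0,0,0],[0.3,-0.6,0,0,0],[0.3,-0.9,0,0,0],[0.3,-1,0,0,0],[0,-1,0,0,0],[0,-0.7,0,0,0]]

```text
clock: 21.22
position: [0.6109, 0.0179, 0.239]
ee_rot: [0.7, -0.108, -0.698, -0.108]
ft_force: [0.7, 0.9, -0.9]
grip_width: 0.952
```

arm_command:
  moves:
    - [[0,-0.3,0,0,-4],[0,0,0,0,-7],[0,0,0,0,-7],[0,0,0,0,-7],[0,0,0,0,-7],[0,0,0,0,-7],[0,0,0,0,-7],[0,0,0,0,-7],[0,0,0,0,-7],[0,0,0,0,-7],[0,0,0,0,-7],[0,0,0,0,-7]]

```text
clock: 22.22
position: [0.6105, 0.0176, 0.2441]
ee_rot: [0.6, 0.374, -0.6, 0.374]
ft_force: [-0.0, 0.3, -0.3]
grip_width: 0.995
```

arm_command:
  moves:
    - [[0,0,0,0,-6],[0,0,0,0,-3],[0,0,0,0,0],[0,0,0,0,0],[0,0,0,0,0]]

```text
clock: 22.63
position: [0.6105, 0.0176, 0.2437]
ee_rot: [0.571, 0.417, -0.571, 0.417]
ft_force: [-0.0, 0.1, -0.2]
grip_width: 1.003
```

```bash
python3 avg.py "[.5582,-.0098,.24]" 2
```

```text
[[0.6105, 0.0176, 0.2437], [0.6105, 0.0177, 0.2436]]
clk 22.6833 mean [0.6105 0.0176 0.2437] yaw -17.65 q7 -0.65 F [0.6 0.5 0.4]
units [ 0.147 -1.661  1.68 ]
```

arm_command:
  moves:
    - [[0,0,-0.3,0.3,0],[0,0,-0.5,0.5,0],[0,0,-0.5,0.5,0],[0,0,-0.36,0.38,0],[0,0,0,0,0],[0,0,0,0,0],[0,0,0,0,0]]

```text
clock: 23.32
position: [0.5588, -0.0096, 0.2437]
ee_rot: [0.571, 0.418, -0.57, 0.418]
ft_force: [0.9, 0.4, -0.5]
grip_width: 0.998
```

```bash
python3 avg.py "[.5582,-.0098,.162]" 2
cat > c2.py <<'E'
from meas import *
import sys
p=[0.5582,-.0098,-.3051]; n=sys.argv[1]; dz=float(sys.argv[2]) if len(sys.argv)>2 else 0
def T(q): c,s=np.cos(p[2]),np.sin(p[2]); return [p[0]+c*q[0]-s*q[1],p[1]+s*q[0]+c*q[1],q[2]+dz]
for c in ("wrist","side","top"):
    i=manip.camera_info(c); im=manip.camera(c)[:,:,::-1].copy(); P=wproj if c=="wrist" else proj
    pts=[]
    L=[((a,b),(a2,b2),.018) for (a,b),(a2,b2) in [((.075,.085),(.075,-.085)),((.075,-.085),(-.075,-.085)),((-.075,-.085),(-.075,.085)),((-.075,.085),(.075,.085))]]
    L+=[((.007,.082),(.007,-.082),.114),((-.007,.082),(-.007,-.082),.114),((-.03,0),(.03,0),.114)]
    for A,B,z in L:
        for t in np.linspace(0,1,120):
            v,u=P(i,T([A[0]+t*(B[0]-A[0]),A[1]+t*(B[1]-A[1]),z])); pts.append((u,v))
    for a in (.042,-.042):
        for b in (.042,-.042):
            for t in np.linspace(0,6.28,80):
                v,u=P(i,T([a+.018*np.cos(t),b+.018*np.sin(t),.086])); pts.append((u,v))
    if c!="wrist":
        v,u=proj(i,T([0,0,.06])); x0,y0=int(u)-80,int(v)-60; im=cv2.resize(im[y0:y0+120,x0:x0+160],(800,600),interpolation=cv2.INTER_CUBIC); pts=[((u-x0+.5)*5-.5,(v-y0+.5)*5-.5) for u,v in pts]
    for u,v in pts:
        if 0<=u<im.shape[1]-1 and 0<=v<im.shape[0]-1: im[int(round(v)),int(round(u))]=(0,255,0)
    cv2.imwrite(f"pics/{n}_{c}.png",im)
E
python3 c2.py h1
```

```text
[[0.5588, -0.0096, 0.2437], [0.5589, -0.0093, 0.2436]]
clk 23.3667 mean [ 0.5588 -0.0094  0.2436] yaw -17.53 q7 -0.57 F [-0.2 -0.2  0.3]
units [ 3.266 -0.022  0.023]
```

View pics/h1_wrist.png

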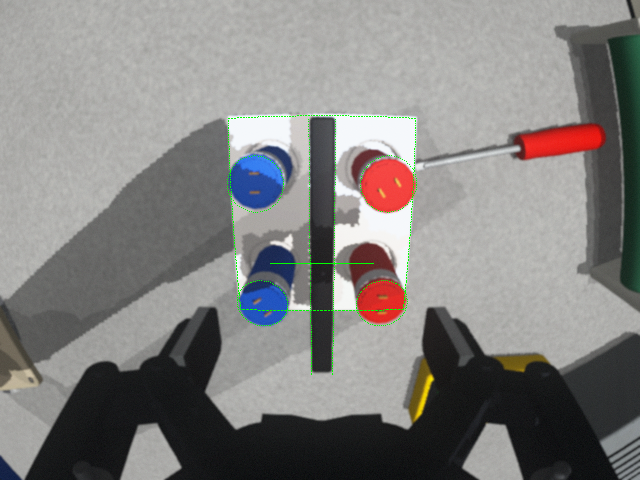

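View pics/h1_side.png

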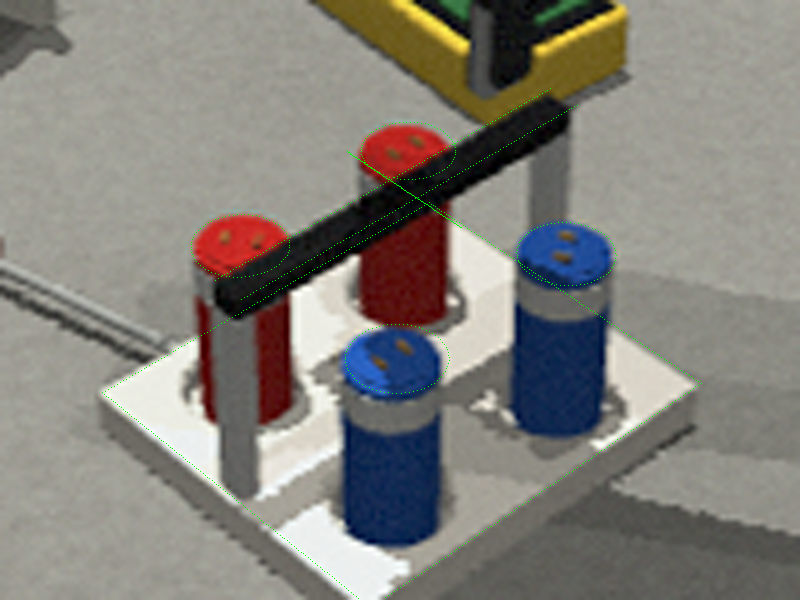

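All four cans are in and the rows are right. The projected model fits on the handle at column 322. Descending onto the handle.

arm_command:
  moves:
    - [[0,0.3,-0.02,0.02,0],[0,0.5,0,0,0],[0,0.6,0,0,0],[0,0.6,0,0,0],[0,0.5,0,0,0],[0,0.4,0,0,0],[0,0.25,0,0,0],[0,0.12,0,0,0],[0,0,0,0,0],[0,0,0,0,0],[0,0,0,0,0]]
  force: 30

```text
clock: 24.48
position: [0.558, -0.0102, 0.1623]
ee_rot: [0.571, 0.418, -0.57, 0.418]
ft_force: [0.4, -0.0, -0.5]
grip_width: 1.004
```

```bash
python3 avg.py "[.5582,-.0098,.162]" 2
```

```text
[[0.558, -0.0102, 0.1623], [0.558, -0.0102, 0.1623]]
clk 24.5333 mean [ 0.558  -0.0102  0.1623] yaw -17.54 q7 -0.63 F [-0.4  0.1 -0.5]
units [ 0.014  0.002 -0.018]
```

Close gently, then squeeze.

arm_command:
  moves:
    - [[0.3,0,0,0,0],[0.5,0,0,0,0],[0.6,0,0,0,0],[0.7,0,0,0,0],[0.75,0,0,0,0],[0.8,0,0,0,0],[0.85,0,0,0,0],[0.9,0,0,0,0],[1,0,0,0,0],[1,0,0,0,0],[1,0,0,0,0],[1,0,0,0,0]]
  force: 30

```text
clock: 25.58
position: [0.5579, -0.0104, 0.1618]
ee_rot: [0.571, 0.418, -0.57, 0.418]
ft_force: [3.2, -0.9, -0.2]
grip_width: 0.158
```

arm_command:
  moves:
    - [[1,0,0,0,0],[1,0,0,0,0],[1,0,0,0,0],[1,0,0,0,0],[1,0,0,0,0],[1,0,0,0,0]]
  force: 90

```text
clock: 26.08
position: [0.5579, -0.0103, 0.1619]
ee_rot: [0.571, 0.418, -0.57, 0.418]
ft_force: [2.7, -1.7, 3.6]
grip_width: 0.141
```

```bash
python3 avg.py "[.5582,-.0098,.262]" 2
```

```text
[[0.5579, -0.0103, 0.1619], [0.5579, -0.0103, 0.1619]]
clk 26.1333 mean [ 0.5579 -0.0103  0.1619] yaw -17.54 q7 -0.63 F [ 3.  -1.8  3.8]
units [-4.003  0.007 -0.024]
```

arm_command:
  moves:
    - [[1,-0.05,0,0,0],[1,-0.1,0,0,0],[1,-0.15,0,0,0],[1,-0.2,0,0,0],[1,-0.25,0,0,0],[1,-0.25,0,0,0]]
  force: 90

```text
clock: 26.68
position: [0.5574, -0.0102, 0.1871]
ee_rot: [-0.57, -0.418, 0.57, -0.418]
ft_force: [0.2, 0.1, -5.9]
grip_width: 0.142
```

```bash
python3 avg.py "[.5579,-.0103,.262]" 2; python3 c2.py h2 0.024
```

```text
[[0.5574, -0.0102, 0.1871], [0.5581, -0.01, 0.1886]]
clk 26.7333 mean [ 0.5578 -0.0101  0.1878] yaw -17.52 q7 -0.61 F [ 0.9  0.6 -4.8]
units [-2.967  0.012  0.005]
```

View pics/h2_side.png

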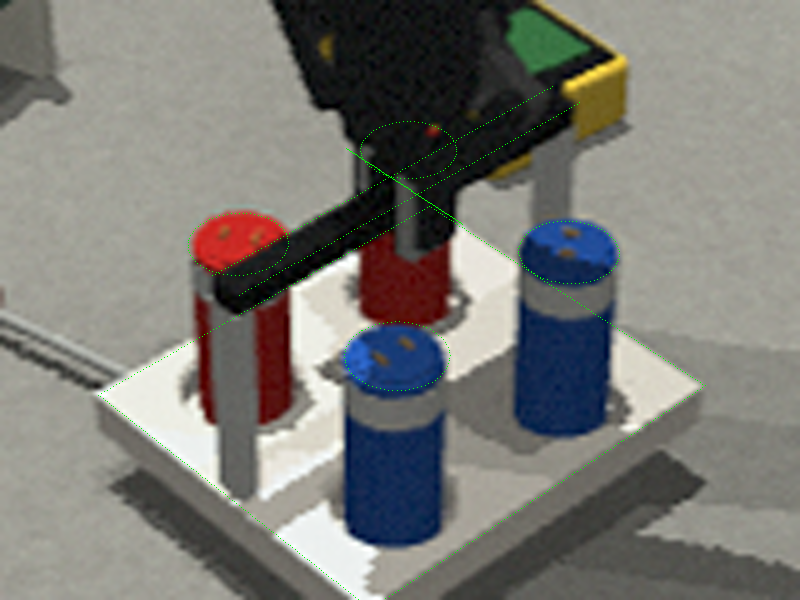

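View pics/h2_wrist.png

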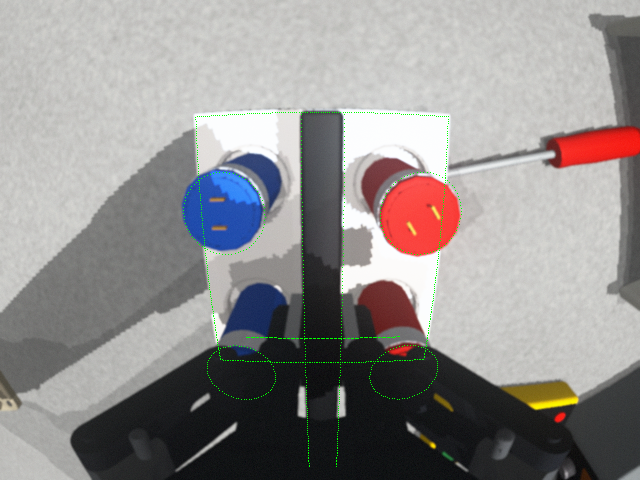

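Level and clear of the bench, with all four cans in. Finishing the lift.

arm_command:
  moves:
    - [[1,-0.1,0,0,0],[1,-0.2,0,0,0],[1,-0.3,0,0,0],[1,-0.35,0,0,0],[1,-0.4,0,0,0],[1,-0.4,0,0,0],[1,-0.35,0,0,0],[1,-0.3,0,0,0],[1,-0.25,0,0,0],[1,-0.15,0,0,0],[1,-0.1,0,0,0],[1,-0.05,0,0,0]]

```text
clock: 27.93
position: [0.5576, -0.0102, 0.2606]
ee_rot: [-0.57, -0.418, 0.57, -0.418]
ft_force: [0.1, -0.1, -5.9]
grip_width: 0.144
```

arm_command:
  moves:
    - [[1,0,0,0,0],[1,0,0,0,0],[1,0,0,0,0],[1,0,0,0,0],[1,0,0,0,0],[1,0,0,0,0]]

```text
clock: 28.43
position: [0.5576, -0.0102, 0.2603]
ee_rot: [-0.57, -0.418, 0.57, -0.418]
ft_force: [-0.2, -0.2, -6.7]
grip_width: 0.143
```

```bash
python3 avg.py "[.5579,-.0103,.262]" 3; python3 c2.py h3 0.1
```

```text
[[0.5576, -0.0102, 0.2603], [0.5576, -0.0102, 0.2603], [0.5576, -0.0102, 0.2603]]
clk 28.5333 mean [ 0.5576 -0.0102  0.2603] yaw -17.53 q7 -0.56 F [-0.4 -0.8 -7.4]
units [-0.068  0.012 -0.001]
```

View pics/h3_side.png

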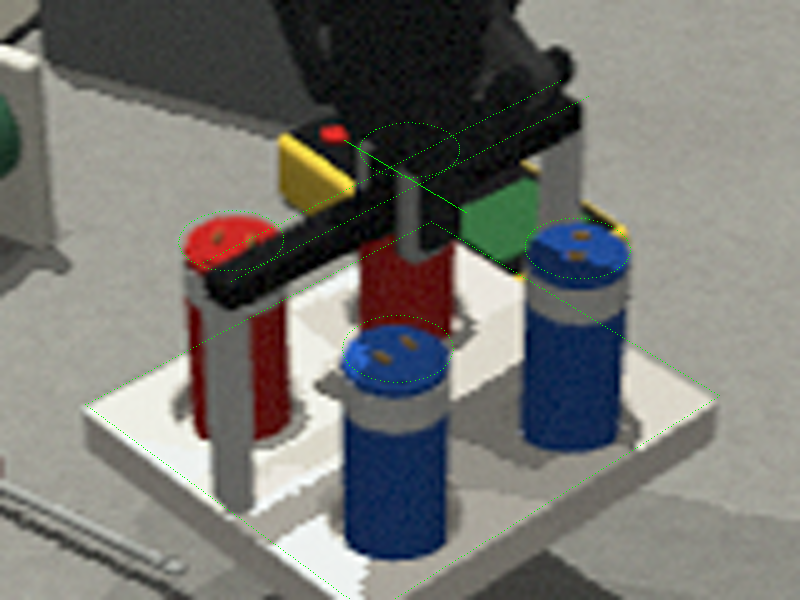

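View pics/h3_wrist.png

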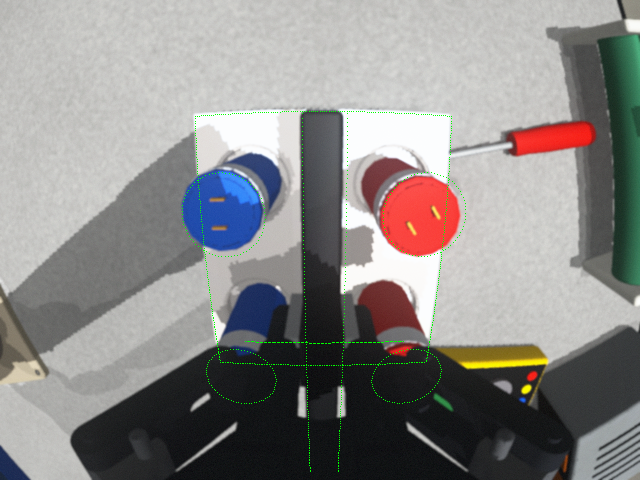

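```bash
python3 -c "
from workcell import manip
print(manip.get_obs()['clock']); print(manip.hand_in())"
```

```text
28.7333
the job is handed in; nothing more can be done
None
```

The blue and red cans are in the two empty wells, and I handed the job in at 28.7 s with the carrier held about 98 mm off the bench. Blue went into the near-right well and red into the far-left one, so each row along the handle holds one colour. I then gripped the middle of the handle at 90 N and lifted straight up.

- **Steadiness:** the last three position readings in the air were identical. The downward force on the wrist was about 6.7–7.4 N; the expected load is about 6.7 N.
- **Level and seating:** the projected carrier model matched the side and wrist pictures to within a few pixels. The carrier was level and all four cans stood in their wells.
- **Other items:** the green can, meter, screwdriver and tape were never touched.
- **Disagreements:** some early position readings were taken before the arm had settled and were up to about 2 mm off. I corrected this before either can went into its well. The gripper read about 12 mm on the 14 mm handle bar, with no slip seen. No check failed.

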